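Square a relief tile into the corner of a glazing board and close the stop

TASK

With the fingertips, push the white relief tile flat along the plywood board until it sits flush against both dark battens, square in their corner, keeping the blue sliding stop back while you do it. Then push the blue stop along its slot up against the tile so that it holds the tile in place, and leave it there. Only push: do not pinch the stop between the fingers, lift nothing, and leave the jars, bottles, brush, sponge and sample disc where they are.

Things in the scene. Friction and masses are not known exactly. Their poses are not given: they have to be found in the camera images.
- jig: Fixed plywood board, 270 (x) x 420 (y) x 18 mm thick; origin: centre of its underside, on the table. x points to the far batten, y to the left one. Battens: dark wood, 22 mm wide, 22 mm high above the board. Far batten: inner face at x = 105 mm, running from y = -198 to 202. Left batten: inner face at y = 180 mm, from x = -60 to 127.
- jig_corner (a point): Point on the board's top surface where the inner faces of the two battens meet; same axes as the board. The seated tile has its centre 55 mm from it in -x and 55 mm in -y.
- tile: Loose square white ceramic tile, 110 x 110 x 20 mm (blue flower relief, up to 6 mm more, look only), 0.3 to 0.6 kg; origin: centre of its underside, x and y parallel to its sides. Slides on the board under about 1 to 6 N. Starts turned up to 20 degrees from the board, its centre 50 to 85 mm (x) and 40 to 75 mm (y) from its seat.
- stop_face (a point): Centre of the blue stop's face that looks at the tile (board +y), 15.5 mm above the board's top; axes as the board. The stop (blue block with a black rubber pad, 24 mm high, as this face) measures 90 mm (x) by 24 mm (y), its top 30 mm above the board; its back face is 24 mm behind this point (-y).
- stop (a joint): Slide of the stop along its slot towards board +y, in m: 0 is fully back (face at board y = -120 mm), range 0 to 0.20; starts at 0 to 0.025. Its centre line is at board x = 50 mm, as the seated tile's. The face meets the seated tile at 0.190. About 1.5 N friction plus 6 N per m/s; stays where it is left.
- pot: Bystander, loose: small jar with a red lid, 48 mm across, 50 mm tall, standing on the board's near right part; origin at the centre of its underside.
- sample: Bystander, loose: green glazed sample disc, 40 mm across, 12 mm thick, lying on the board between the pot and the tile; origin at the centre of its underside.
- sponge: Bystander, loose: terracotta-coloured sponge block, 60 x 110 x 35 mm, on the table beyond the far batten; origin at the centre of its underside.
- bottle_a: Bystander, loose: white bottle with a blue cap, 66 mm across, 190 mm tall, on the table right of the board; origin at the centre of its underside.
- bottle_b: Bystander, loose: second white bottle, the same as bottle_a; origin at the centre of its underside.
- jar: Bystander, loose: glass jar with an orange lid, 72 mm across, 100 mm tall, on the table left of the board; origin at the centre of its underside.
- brush: Bystander, loose: brush, 160 mm long, lying on the table left of the board; origin at the middle of its length.
Things that resemble listed ones, but are neither listed nor needed, are in the scene too. Of the things like the tile, leave any that is red; of the rest the smaller one is meant.

How it is judged:
On the way, in this order (a step that is already met when the one before it is completed fails the run):
1. the tile lies against both battens (gaps under 4 mm, square to 0.05 rad) with the stop still at least 25 mm away from it (x of tile in the frame of jig_corner between -0.059 and -0.052 m and y of tile in the frame of jig_corner between -0.059 and -0.052 m and z of tile in the frame of jig below 0.021 m and (angle between the x axis of tile and the x axis of jig, either way round below 0.05 rad or angle between the x axis of tile and the y axis of jig, either way round below 0.05 rad) and y of tile in the frame of stop_face above 0.08 m), for 0.2 s.
2. the stop is up against the seated tile (gap under 3 mm) (x of tile in the frame of jig_corner between -0.058 and -0.052 m and y of tile in the frame of jig_corner between -0.058 and -0.052 m and z of tile in the frame of jig below 0.021 m and (angle between the x axis of tile and the x axis of jig, either way round below 0.03 rad or angle between the x axis of tile and the y axis of jig, either way round below 0.03 rad) and y of tile in the frame of stop_face below 0.058 m), for 0.2 s.
At the end, for the whole second after the job is handed in: The tile lies flat on the board within 3 mm of both battens and square to them within 0.03 rad, the stop's face is within 3 mm of the tile, and both are at rest (all of step 2 and linear speed of tile below 0.01 m/s and velocity of joint stop below 0.01 m/s); the robot touches nothing.
It fails at once if the tile is lifted more than 8 mm or tipped more than 0.15 rad (z of tile in the frame of jig above 0.026 m or angle between tile's own z axis and vertical above 0.15 rad).
It fails at once if the stop is pinched: fingers press its pad and its block at once (contact force between the fingers and stop_c1 above 1.5 N and contact force between the fingers and stop_c0 above 1.5 N).
It fails at once if a bystander (pot, sample, sponge, bottle, jar or brush) is moved more than 20 mm (distance of any of pot, sample, sponge, bottle_a, bottle_b, jar, brush from where it was at the start of the episode above 0.02 m).
It also fails if it takes over 51 s, if anything falls off the work surface, if the arm or the gripper's body presses on something with over 40 N, if the wrist force passes 120 N, or if a joint passes its speed limit or range.

ROBOT

A 7-joint arm with a two-finger parallel gripper is mounted at the origin on the work surface. World frame = base frame: x ahead of the robot, y to its left, z up, the work surface at z = 0. Lengths are in m, angles in rad, forces in N, time in s.
With the tool pointing down it reaches from about 0.425 to 0.925 m from the base axis. Payload 6.8 kg.
Tool frame: the origin (TCP) lies midway between the tips of the shut fingers; the grasp point (between the pads) lies 19 mm behind it; z points along the fingers, y is the line along which they close (so a half turn about z gives the same grasp; the last joint's range is limited). The gripper opens to 85 mm and grips with 20 to 120 N. Pads are 22 mm wide; open, the fingers measure 114 mm over their backs; the gripper's body (76 mm by 85 mm) begins 54 mm behind the grasp point. The pads swing forward as they close: fully open they stand 13 mm farther back than shut.
Start: joints at [-1.309, 0.477, 0.022, 1.555, -0.011, 1.109, -0.083], TCP at [0.244, 0.629, 0.231] pointing down, gripper open.
Joint ranges: [-2.96, 2.96], [-0.34, 2.1], [-1.41, 1.46], [0.24, 2.44], [-1.37, 4.51], [0.17, 1.92], [-2.96, 2.96]. Speed limits (rad/s): [2.39, 2.39, 3.14, 3.14, 3.14, 3.14, 3.14].

INTERFACE

Orientations are given as a unit quaternion [w, x, y, z].
In Python, from station import bot gives the robot as it stands.
- The arm moves only by the tool jog_arm, never from a script. Its argument "rows" is a list of rows, each an object of numbers: "fingers": the finger opening in mm, from 0 to 85.4; "x", "y", "z": the shift along the tool's x, y, z in mm; "ax", "ay", "az": the turn, a rotation vector about the tool's x, y, z in degrees. A call has exactly 8 rows; each row shifts and turns the commanded pose from where the row before left it, along the tool's axes as they then stand; what a row does not reach is not made up. A row lasts 1/10 s, in which the tool goes at most 50 mm and 8.59 degrees, less where a joint would pass 70% of its speed; a pose out of reach is approached as far as the arm can. A call with a gripper value outside its range is refused whole. The fingers move at their own pace and stop on an object; "force" is the grip in N (left out, the last holds). Time passes only in rows, so rows that do not move let the fingers close, or fill a call up. It gives the time, the measured TCP pose, the force, the opening and the grip force at its end, in the units of the state.
- bot.get_obs(): the state, without advancing time (a new reading comes with each control period).
- bot.read_camera(name): name is "side" or "top" or "wrist"; returns a dict with "pixels" (480x640x3 uint8, red, green, blue), "vertical_fov" (degrees; the focal length in pixels is half the picture's height over the tangent of half this angle, whatever the lens; pixels are square), "cx", "cy" (the principal point, pixels), "world_from_camera" (4x4, takes a point from camera to world coordinates). Camera axes: x right, y down, z forward; pixel columns grow to the right and rows downward; lengths in m; the calibration is good to about 2 mm. A picture is of the moment at which its call begins. There is no depth.
- bot.hand_in(): hands the job in; it is judged then, once.
The state is a dict: "t": time; "q": joint angles; "joint_vel": joint speeds; "joint_torque": joint torques, N m; "eef_pos": TCP position; "tool_rot": TCP orientation; "contact_force": force on the tool from outside, world axes, zero at the start; "torque": the same for the moment, N m; "gripper_width": opening from 0.0 (shut) to 1.0 (fully open); "grasp_force": force on a finger pad.
Only numpy, scipy, OpenCV 4.12 (cv2) and the standard library are available. Lean on these libraries where they do the work, as an engineer would, in place of code of your own. Each camera call takes 0.05 s, during which the arm holds its last target. There are 200 camera calls.

## Working session

There is one attempt and no reset: what is moved stays moved. The work goes in short steps, Python scripts to look and compute and a tool call to move; the robot and the scene stay as the last step left them, time stands still between calls to the robot, and variables do not carry over. Pictures are saved under pics/ and viewed, at most 10 in all, crops included, and the job is handed in when it is done.

Besides the shell and the picture viewer there is one more tool, called after "Request:" by a JSON object that holds its "method" and its "body". jog_arm: Moves the arm, as the interface text tells. Its arguments: {"type":"object","properties":{"rows":{"type":"array","items":{"type":"object","properties":{"fingers":{"type":"number"},"x":{"type":"number"},"y":{"type":"number"},"z":{"type":"number"},"ax":{"type":"number"},"ay":{"type":"number"},"az":{"type":"number"}}}},"force":{"type":"number"}},"required":["rows"]}

```bash
mkdir -p pics; ls; cat > h.py <<'E'
import numpy as np, cv2, json
from station import bot
def snap(name,fn):
    c=bot.read_camera(name); cv2.imwrite('pics/'+fn,cv2.cvtColor(c['pixels'],cv2.COLOR_RGB2BGR))
    d={k:np.array(c[k]).tolist() for k in('vertical_fov','cx','cy','world_from_camera')}
    json.dump(d,open('pics/'+fn+'.json','w')); return c
def load(fn): return json.load(open('pics/'+fn+'.json'))
def px2w(c,uv,z):
    uv=np.atleast_2d(uv).astype(float); f=240/np.tan(np.radians(c['vertical_fov'])/2)
    T=np.array(c['world_from_camera']); d=np.c_[(uv[:,0]-c['cx'])/f,(uv[:,1]-c['cy'])/f,np.ones(len(uv))]@T[:3,:3].T
    o=T[:3,3]; return o+d*((z-o[2])/d[:,2])[:,None]
def w2px(c,p):
    p=np.atleast_2d(p).astype(float); f=240/np.tan(np.radians(c['vertical_fov'])/2)
    T=np.array(c['world_from_camera']); q=(p-T[:3,3])@T[:3,:3]
    return np.c_[q[:,0]/q[:,2]*f+c['cx'],q[:,1]/q[:,2]*f+c['cy']]
E
python3 - <<'E'
from h import *
for n in('top','side'):
    c=snap(n,n+'0.png'); print(n,c['vertical_fov'],np.round(c['world_from_camera'],3))
o=bot.get_obs(); print({k:np.round(v,3) for k,v in o.items()})
E
```

```text
pics
top 51.13489369155475 [[ 0.038 -0.971  0.236  0.206]
 [-0.999 -0.037  0.012 -0.005]
 [-0.003 -0.236 -0.972  1.208]
 [ 0.     0.     0.     1.   ]]
side 45.829392885155805 [[ 0.819 -0.302  0.488 -0.231]
 [-0.574 -0.421  0.703 -1.   ]
 [-0.007 -0.855 -0.518  0.819]
 [ 0.     0.     0.     1.   ]]
{'t': np.float64(0.1), 'q': array([-1.309,  0.478,  0.022,  1.556, -0.011,  1.109, -0.083]), 'joint_vel': array([-0.   , -0.   , -0.   , -0.003,  0.   , -0.003, -0.   ]), 'joint_torque': array([ 5.0000e-03, -5.9776e+01,  1.6140e+00, -2.8195e+01,  1.3000e-02,
        5.0000e-03, -0.0000e+00]), 'eef_pos': array([0.244, 0.629, 0.23 ]), 'tool_rot': array([-0.   ,  0.184,  0.983, -0.001]), 'contact_force': array([ 0.003,  0.496, -0.554]), 'torque': array([ 0.055, -0.006,  0.013]), 'grasp_force': np.float64(0.0), 'gripper_width': np.float64(0.999)}
```

View pics/top0.png

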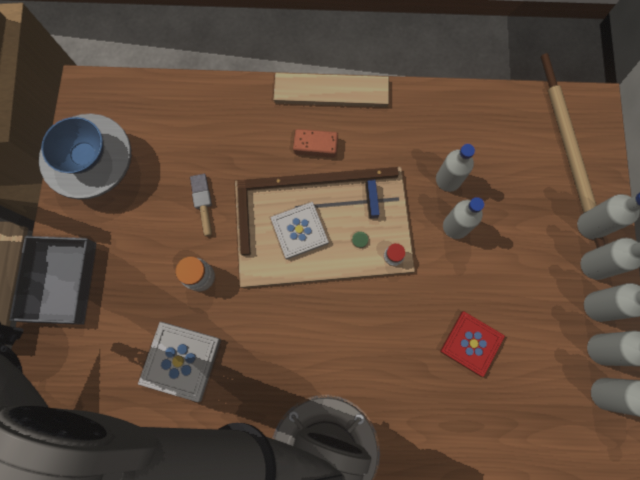

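View pics/side0.png

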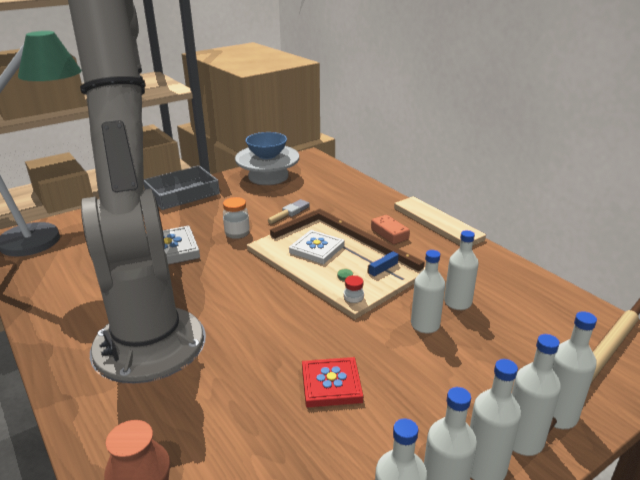

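Three tiles can be seen in the top view: a white one on the board at (300,230), a larger white one on the table at (178,362) and a red one at (473,343). The one on the board is the tile meant. I'll check it in a close crop.

```bash
python3 - <<'E'
import cv2
i=cv2.imread('pics/top0.png')[160:300,225:425]
cv2.imwrite('pics/c0.png',cv2.resize(i,None,fx=4,fy=4,interpolation=cv2.INTER_CUBIC))
E
```

```text
(no output)
```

View pics/c0.png

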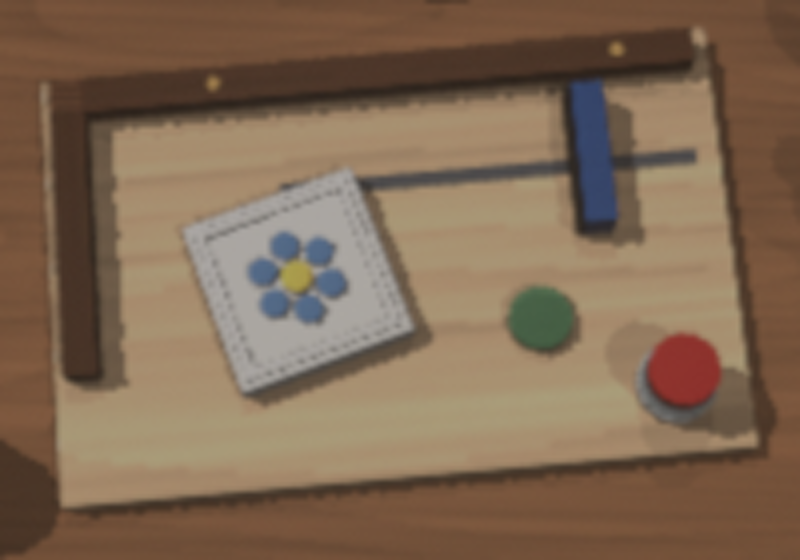

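The crop confirms it: a white tile with a blue flower, with corners at (183,230), (350,170), (413,328) and (247,392). The stop's tile side runs from (570,83) to (583,222), the disc is at (541,318) and the red lid is at (683,370).

```bash
cat > m.py <<'E'
from h import *
from scipy.optimize import least_squares
c=load('top0.png'); F=lambda p:np.array(p)/4+[225,160]-.375
L=np.array([(-135,210,18),(-135,-210,18),(127,202,40),(105,-198,40),(-60,180,40),(-60,202,40),(105,180,40)])/1e3
P=F([(62,506),(757,447),(50,83),(690,65),(100,378),(66,380),(90,115)])
def W(s,L):
    C,S=np.cos(s[2]),np.sin(s[2]); L=np.atleast_2d(L)
    return np.c_[s[0]+C*L[:,0]-S*L[:,1],s[1]+S*L[:,0]+C*L[:,1],L[:,2]]
s=least_squares(lambda s:(w2px(c,W(s,L))-P).ravel(),[.6,0,0]).x
print('board',s,np.round(w2px(c,W(s,L))-P,2).tolist())
def B(p):
    C,S=np.cos(s[2]),np.sin(s[2]); d=p[:,:2]-s[:2]; return np.c_[d@[C,S],d@[-S,C]]
t=B(px2w(c,F([(183,230),(350,170),(413,328),(247,392)]),.038)); print('tile',t.round(4).tolist(),t.mean(0))
for i in range(4): d=t[(i+1)%4]-t[i]; print(np.hypot(*d).round(4),np.degrees(np.arctan2(d[1],d[0])).round(1))
print('stop',B(px2w(c,F([(570,83),(583,222),(615,220),(602,83)]),.048)).round(4).tolist())
print('disc,pot',B(px2w(c,F([(541,318)]),.03)),B(px2w(c,F([(683,370)]),.068)))
np.save('s.npy',s)
E
python3 m.py
```

```text
board [0.51914313 0.02578526 0.12677548] [[-0.23, 1.21], [1.09, 0.49], [-0.49, -0.09], [1.96, -0.89], [-0.21, -0.48], [-0.96, -0.17], [-1.13, -0.4]]
tile [[0.0261, 0.1251], [0.055, 0.0213], [-0.0469, -0.0083], [-0.077, 0.0933]] [-0.01071694  0.0578651 ]
0.1077 -74.5
0.1061 -163.8
0.106 106.5
0.1079 17.1
stop [[0.0952, -0.1171], [0.0068, -0.1156], [0.0063, -0.1348], [0.0935, -0.1366]]
disc,pot [[-0.04579781 -0.08580577]] [[-0.09259151 -0.16152623]]
```

```bash
cat > d.py <<'E'
# usage: d.py bx by z yawdeg(tool y direction rel. board x) -> remaining tool-frame shift and turn
import sys
from h import *
from scipy.spatial.transform import Rotation as R
s=np.load('s.npy'); bx,by,z,yaw=map(float,sys.argv[1:5])
o=bot.get_obs(); q=o['tool_rot']; r=R.from_quat([q[1],q[2],q[3],q[0]]); M=r.as_matrix()
C,S=np.cos(s[2]),np.sin(s[2])
rot=lambda v:np.array([C*v[0]-S*v[1],S*v[0]+C*v[1]])
tgt=np.r_[s[:2]+rot((bx/1e3,by/1e3)),z/1e3]
a=s[2]+np.radians(yaw); y=np.array([np.cos(a),np.sin(a),0])
if len(sys.argv)<6 and y@M[:,1]<0:y=-y
T=np.c_[np.cross(y,[0,0,-1]),y,[0,0,-1]]
d=o['eef_pos']-np.r_[s[:2],0]
print('t',o['t'],'board-frame TCP mm',(1e3*np.array([C*d[0]+S*d[1],-S*d[0]+C*d[1],d[2]])).round(1),'q',np.round(o['q'],2),'f',np.round(o['contact_force'],1))
print('shift tool mm now',(1e3*M.T@(tgt-o['eef_pos'])).round(1),'| after turn',(1e3*T.T@(tgt-o['eef_pos'])).round(1),'turn deg',np.degrees(R.from_matrix(M.T@T).as_rotvec()).round(2))
b=np.degrees(np.arctan2(M[1,1],M[0,1])-s[2]); print('tool y angle in board',b.round(2))
E
python3 d.py -11 -40 150 0
```

```text
t 0.1 board-frame TCP mm [-196.9  633.1  230.4] q [-1.31  0.48  0.02  1.56 -0.01  1.11 -0.08] f [ 0.   0.5 -0.6]
shift tool mm now [-484.1 -503.1   81.3] | after turn [-673.1  185.9   80.4] turn deg [-8.000e-02  6.000e-02  6.155e+01]
tool y angle in board 61.55
```

Request:
{"method": "jog_arm", "body": {"rows": [{"fingers": 60, "x": -30, "y": -31, "z": 0}, {"fingers": 60, "x": -30, "y": -31, "z": 0}, {"fingers": 60, "x": -30, "y": -31, "z": 0}, {"fingers": 60, "x": -30, "y": -31, "z": 0}, {"fingers": 60, "x": -30, "y": -31, "z": 0}, {"fingers": 60, "x": -30, "y": -31, "z": 0}, {"fingers": 60, "x": -30, "y": -31, "z": 0}, {"fingers": 60, "x": -30, "y": -31, "z": 0}]}}

```text
invalid input
```

Request:
{"method": "jog_arm", "body": {"rows": [{"fingers": 60, "x": -30, "y": -31, "z": 0}, {"fingers": 60, "x": -30, "y": -31, "z": 0}, {"fingers": 60, "x": -30, "y": -31, "z": 0}, {"fingers": 60, "x": -30, "y": -31, "z": 0}, {"fingers": 60, "x": -30, "y": -31, "z": 0}, {"fingers": 60, "x": -30, "y": -31, "z": 0}, {"fingers": 60, "x": -30, "y": -31, "z": 0}, {"fingers": 60, "x": -30, "y": -31, "z": 0}]}}

```text
invalid input
```

Request:
{"method": "jog_arm", "body": {"rows": [{"az": 8}, {"az": 8}, {"az": 8}, {"az": 8}, {"az": 8}, {"az": 8}, {"az": 8}, {"az": 5.5}]}}

```text
invalid input
```

```bash
python3 d.py -11 -40 80 0
```

```text
t 0.1 board-frame TCP mm [-196.9  633.1  230.4] q [-1.31  0.48  0.02  1.56 -0.01  1.11 -0.08] f [ 0.   0.5 -0.6]
shift tool mm now [-484.1 -503.   151.3] | after turn [-673.1  185.9  150.4] turn deg [-8.000e-02  6.000e-02  6.155e+01]
tool y angle in board 61.55
```

Request:
{"method": "jog_arm", "body": {"rows": [{"fingers": 60, "x": -30, "y": -31, "z": 0, "ax": 0, "ay": 0, "az": 0}, {"fingers": 60, "x": -30, "y": -31, "z": 0, "ax": 0, "ay": 0, "az": 0}, {"fingers": 60, "x": -30, "y": -31, "z": 0, "ax": 0, "ay": 0, "az": 0}, {"fingers": 60, "x": -30, "y": -31, "z": 0, "ax": 0, "ay": 0, "az": 0}, {"fingers": 60, "x": -30, "y": -31, "z": 0, "ax": 0, "ay": 0, "az": 0}, {"fingers": 60, "x": -30, "y": -31, "z": 0, "ax": 0, "ay": 0, "az": 0}, {"fingers": 60, "x": -30, "y": -31, "z": 0, "ax": 0, "ay": 0, "az": 0}, {"fingers": 60, "x": -30, "y": -31, "z": 0, "ax": 0, "ay": 0, "az": 0}]}}

```text
t: 0.9
eef_pos: [0.3783, 0.3095, 0.2311]
tool_rot: [-0.0, 0.184, 0.983, -0.0]
contact_force: [1.0, -0.1, 0.1]
gripper_width: 0.704
grasp_force: 0.0
```

Request:
{"method": "jog_arm", "body": {"rows": [{"fingers": 60, "x": -30, "y": -31, "z": 0, "ax": 0, "ay": 0, "az": 0}, {"fingers": 60, "x": -30, "y": -31, "z": 0, "ax": 0, "ay": 0, "az": 0}, {"fingers": 60, "x": -30, "y": -31, "z": 0, "ax": 0, "ay": 0, "az": 0}, {"fingers": 60, "x": -30, "y": -31, "z": 0, "ax": 0, "ay": 0, "az": 0}, {"fingers": 60, "x": -30, "y": -31, "z": 0, "ax": 0, "ay": 0, "az": 0}, {"fingers": 60, "x": -30, "y": -31, "z": 0, "ax": 0, "ay": 0, "az": 0}, {"fingers": 60, "x": -30, "y": -31, "z": 0, "ax": 0, "ay": 0, "az": 0}, {"fingers": 60, "x": -30, "y": -31, "z": 0, "ax": 0, "ay": 0, "az": 0}]}}

```text
t: 1.7
eef_pos: [0.5124, -0.0082, 0.2312]
tool_rot: [-0.0, 0.184, 0.983, 0.0]
contact_force: [1.2, -0.0, -0.5]
gripper_width: 0.702
grasp_force: 0.0
```

Request:
{"method": "jog_arm", "body": {"rows": [{"fingers": 60, "x": 0, "y": 0, "z": 5, "ax": 0, "ay": 0, "az": 8}, {"fingers": 60, "x": 0, "y": 0, "z": 5, "ax": 0, "ay": 0, "az": 8}, {"fingers": 60, "x": 0, "y": 0, "z": 10, "ax": 0, "ay": 0, "az": 8}, {"fingers": 60, "x": 0, "y": 0, "z": 10, "ax": 0, "ay": 0, "az": 8}, {"fingers": 60, "x": 0, "y": 0, "z": 10, "ax": 0, "ay": 0, "az": 8}, {"fingers": 60, "x": 0, "y": 0, "z": 10, "ax": 0, "ay": 0, "az": 8}, {"fingers": 60, "x": 0, "y": 0, "z": 10, "ax": 0, "ay": 0, "az": 8}, {"fingers": 60, "x": 0, "y": 0, "z": 10, "ax": 0, "ay": 0, "az": 5.5}]}}

```text
t: 2.5
eef_pos: [0.5119, -0.0065, 0.1607]
tool_rot: [-0.0, 0.662, 0.749, -0.0]
contact_force: [0.3, 0.3, 0.4]
gripper_width: 0.704
grasp_force: 0.0
```

```bash
python3 d.py -11 -36 60 0; python3 -c "
from h import *
snap('wrist','w1.png')"
```

```text
t 2.5 board-frame TCP mm [-11.2 -31.1 160.7] q [-0.57  0.33  0.56  2.04 -0.23  0.83  0.25] f [0.3 0.3 0.4]
shift tool mm now [ -4.9   0.3 100.7] | after turn [ -4.9   0.2 100.7] turn deg [-0.03  0.   -0.24]
tool y angle in board -0.24
```

View pics/w1.png

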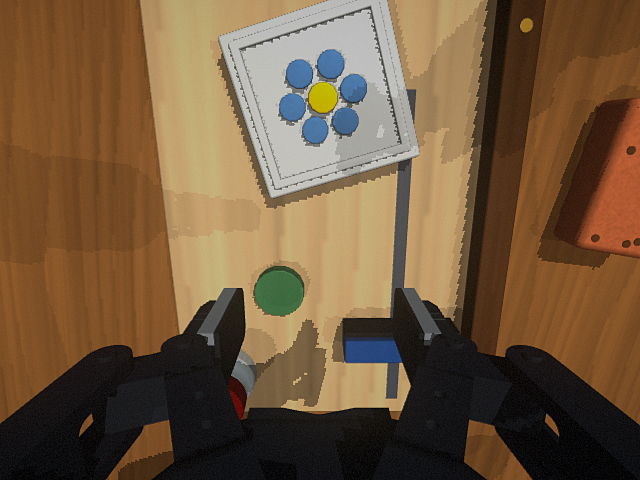

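The wrist view shows the tile's right side from (272,197) to (418,153), the disc at (278,291) and both fingertips on either side of the image centre. I'll hold these against the top-view estimate.

```bash
cat > b.py <<'E'
from h import *
s=np.load('s.npy')
def B(fn,uv,z):
    p=px2w(load(fn),uv,z); C,S=np.cos(s[2]),np.sin(s[2]); d=p[:,:2]-s[:2]; return (1e3*np.c_[d@[C,S],d@[-S,C]]).round(1)
E
python3 - <<'E'
from b import *
print(B('w1.png',[(272,197),(418,153),(219,40)],.038).tolist(),B('w1.png',[(278,288)],.03),B('w1.png',[(482,300),(510,20)],.04).tolist())
E
```

```text
[[-45.1, -8.1], [56.9, 22.2], [-75.1, 93.3]] [[-44.1 -81.8]] [[112.8, -87.9], [108.3, 103.4]]
```

Request:
{"method": "jog_arm", "body": {"rows": [{"fingers": 60, "x": -1, "y": 0, "z": 20, "ax": 0, "ay": 0, "az": 0}, {"fingers": 60, "x": -1, "y": 0, "z": 20, "ax": 0, "ay": 0, "az": 0}, {"fingers": 60, "x": -1, "y": 0, "z": 20, "ax": 0, "ay": 0, "az": 0}, {"fingers": 60, "x": 0, "y": 0, "z": 20, "ax": 0, "ay": 0, "az": 0}, {"fingers": 60, "x": 0, "y": 0, "z": 20, "ax": 0, "ay": 0, "az": 0}, {"fingers": 60, "x": 0, "y": 0, "z": 20, "ax": 0, "ay": 0, "az": 0}, {"fingers": 60, "x": 0, "y": 0, "z": 10, "ax": 0, "ay": 0, "az": 0}, {"fingers": 60, "x": 0, "y": 0, "z": 6, "ax": 0, "ay": 0, "az": 0}]}}

```text
t: 3.35
eef_pos: [0.5122, -0.0095, 0.0247]
tool_rot: [-0.0, 0.66, 0.751, -0.0]
contact_force: [0.8, -0.3, -0.7]
gripper_width: 0.704
grasp_force: 0.0
```

```bash
python3 d.py -11 59 24 0
```

```text
t 3.35 board-frame TCP mm [-11.3 -34.2  24.7] q [-0.43  0.56  0.41  2.11 -0.42  0.55  0.41] f [ 0.8 -0.3 -0.7]
shift tool mm now [93.2  0.5  0.7] | after turn [93.2  0.3  0.7] turn deg [-0.07 -0.01  0.11]
tool y angle in board 0.11
```

Request:
{"method": "jog_arm", "body": {"rows": [{"fingers": 60, "x": 5, "y": 0, "z": 0, "ax": 0, "ay": 0, "az": 0}, {"fingers": 60, "x": 5, "y": 0, "z": 0, "ax": 0, "ay": 0, "az": 0}, {"fingers": 60, "x": 5, "y": 0, "z": 0, "ax": 0, "ay": 0, "az": 0}, {"fingers": 60, "x": 5, "y": 0, "z": 0, "ax": 0, "ay": 0, "az": 0}, {"fingers": 60, "x": 5, "y": 0, "z": 0, "ax": 0, "ay": 0, "az": 0}, {"fingers": 60, "x": 5, "y": 0, "z": 0, "ax": 0, "ay": 0, "az": 0}, {"fingers": 60, "x": 5, "y": 0, "z": 0, "ax": 0, "ay": 0, "az": 0}, {"fingers": 60, "x": 5, "y": 0, "z": 0, "ax": 0, "ay": 0, "az": 0}]}}

```text
t: 4.15
eef_pos: [0.5073, 0.0305, 0.0253]
tool_rot: [-0.0, 0.661, 0.751, -0.0]
contact_force: [-0.7, -2.8, 1.6]
gripper_width: 0.702
grasp_force: 1.2
```

Request:
{"method": "jog_arm", "body": {"rows": [{"fingers": 60, "x": 5, "y": 0, "z": 0, "ax": 0, "ay": 0, "az": 0}, {"fingers": 60, "x": 5, "y": 0, "z": 0, "ax": 0, "ay": 0, "az": 0}, {"fingers": 60, "x": 5, "y": 0, "z": 0, "ax": 0, "ay": 0, "az": 0}, {"fingers": 60, "x": 5, "y": 0, "z": 0, "ax": 0, "ay": 0, "az": 0}, {"fingers": 60, "x": 5, "y": 0, "z": 0, "ax": 0, "ay": 0, "az": 0}, {"fingers": 60, "x": 5, "y": 0, "z": 0, "ax": 0, "ay": 0, "az": 0}, {"fingers": 60, "x": 5, "y": 0, "z": 0, "ax": 0, "ay": 0, "az": 0}, {"fingers": 60, "x": 5, "y": 0, "z": 0, "ax": 0, "ay": 0, "az": 0}]}}

```text
t: 4.95
eef_pos: [0.5024, 0.0703, 0.0252]
tool_rot: [-0.0, 0.661, 0.751, 0.0]
contact_force: [-0.0, -1.7, -1.4]
gripper_width: 0.703
grasp_force: 0.8
```

```bash
python3 d.py -11 59 24 0; python3 -c "
from h import *
snap('wrist','w2.png')"
```

```text
t 4.95 board-frame TCP mm [-10.9  46.3  25.2] q [-0.6   0.55  0.42  2.12 -0.43  0.55  0.27] f [-0.  -1.7 -1.4]
shift tool mm now [12.7 -0.   1.3] | after turn [12.7 -0.1  1.2] turn deg [ 0.   -0.    0.05]
tool y angle in board 0.05
```

View pics/w2.png

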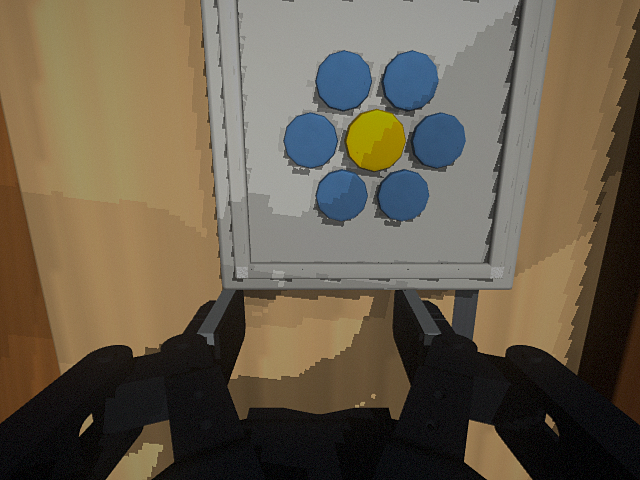

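The tile is now square to the fingers, with its right side at row 290 between columns 224 and 511. I'll push it the last stretch to the left batten.

```bash
python3 -c "
from b import *
print(B('w2.png',[(224,284),(514,284)],.038).tolist(), B('w2.png',[(585,365),(632,10)],.04).tolist())"
```

```text
[[-46.7, 60.1], [61.3, 60.2]] [[92.9, 26.9], [83.0, 150.3]]
```

Request:
{"method": "jog_arm", "body": {"rows": [{"fingers": 60, "x": 3, "y": 0, "z": 0, "ax": 0, "ay": 0, "az": 0}, {"fingers": 60, "x": 3, "y": 0, "z": 0, "ax": 0, "ay": 0, "az": 0}, {"fingers": 60, "x": 3, "y": 0, "z": 0, "ax": 0, "ay": 0, "az": 0}, {"fingers": 60, "x": 1, "y": 0, "z": 0, "ax": 0, "ay": 0, "az": 0}, {"fingers": 60, "x": 1, "y": 0, "z": 0, "ax": 0, "ay": 0, "az": 0}, {"fingers": 60, "x": 1, "y": 0, "z": 0, "ax": 0, "ay": 0, "az": 0}, {"fingers": 60, "x": 1, "y": 0, "z": 0, "ax": 0, "ay": 0, "az": 0}, {"fingers": 60, "x": 0, "y": 0, "z": 0, "ax": 0, "ay": 0, "az": 0}]}}

```text
t: 5.8
eef_pos: [0.5008, 0.0829, 0.0253]
tool_rot: [-0.0, 0.661, 0.751, 0.0]
contact_force: [1.3, -0.6, -0.1]
gripper_width: 0.702
grasp_force: 0.6
```

Request:
{"method": "jog_arm", "body": {"rows": [{"fingers": 60, "x": 1, "y": 0, "z": 0, "ax": 0, "ay": 0, "az": 0}, {"fingers": 60, "x": 1, "y": 0, "z": 0, "ax": 0, "ay": 0, "az": 0}, {"fingers": 60, "x": 0, "y": 0, "z": 0, "ax": 0, "ay": 0, "az": 0}, {"fingers": 60, "x": 0, "y": 0, "z": 0, "ax": 0, "ay": 0, "az": 0}, {"fingers": 60, "x": 0, "y": 0, "z": 0, "ax": 0, "ay": 0, "az": 0}, {"fingers": 60, "x": 0, "y": 0, "z": 0, "ax": 0, "ay": 0, "az": 0}, {"fingers": 60, "x": 0, "y": 0, "z": 0, "ax": 0, "ay": 0, "az": 0}, {"fingers": 60, "x": 0, "y": 0, "z": 0, "ax": 0, "ay": 0, "az": 0}]}}

```text
t: 6.6
eef_pos: [0.5007, 0.0837, 0.0253]
tool_rot: [0.0, 0.661, 0.75, -0.0]
contact_force: [0.0, -6.7, -0.8]
gripper_width: 0.703
grasp_force: 2.6
```

```bash
python3 d.py -11 59 24 0; python3 -c "
from h import *
i=snap('top','t3.png')['pixels'][150:290,225:425]
cv2.imwrite('pics/t3c.png',cv2.resize(cv2.cvtColor(i,4),None,fx=4,fy=4,interpolation=2))"
```

```text
t 6.6 board-frame TCP mm [-11.   59.8  25.3] q [-0.63  0.55  0.43  2.12 -0.43  0.55  0.24] f [ 0.  -6.7 -0.8]
shift tool mm now [-0.8  0.   1.3] | after turn [-0.8  0.   1.3] turn deg [ 0.01  0.06 -0.  ]
tool y angle in board -0.0
```

View pics/t3c.png

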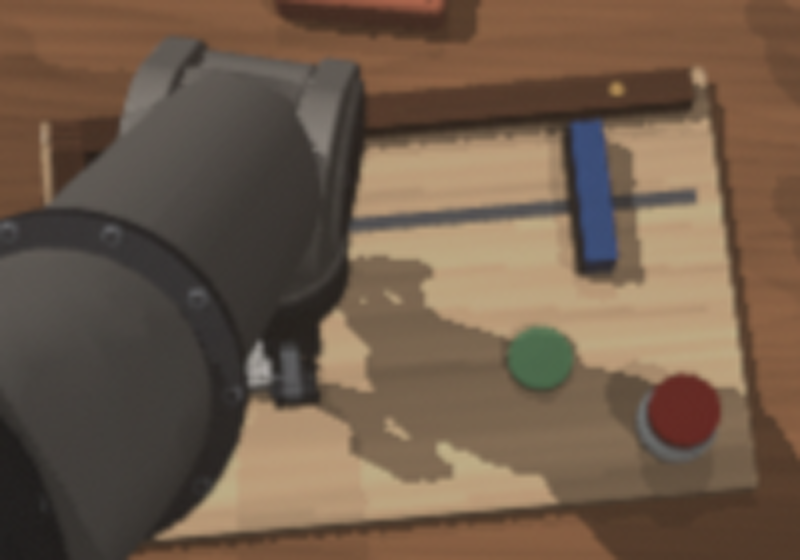

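Request:
{"method": "jog_arm", "body": {"rows": [{"fingers": 60, "x": -10, "y": 0, "z": 0, "ax": 0, "ay": 0, "az": 0}, {"fingers": 60, "x": -10, "y": 0, "z": -10, "ax": 0, "ay": 0, "az": 0}, {"fingers": 60, "x": 0, "y": 0, "z": -30, "ax": 0, "ay": 0, "az": 0}, {"fingers": 60, "x": 0, "y": 0, "z": -30, "ax": 0, "ay": 0, "az": 0}, {"fingers": 60, "x": 0, "y": 0, "z": -10, "ax": 0, "ay": 0, "az": -8}, {"fingers": 60, "x": 0, "y": 0, "z": 0, "ax": 0, "ay": 0, "az": -8}, {"fingers": 60, "x": 0, "y": 0, "z": 0, "ax": 0, "ay": 0, "az": -8}, {"fingers": 60, "x": 0, "y": 0, "z": 0, "ax": 0, "ay": 0, "az": -8}]}}

```text
t: 7.45
eef_pos: [0.5034, 0.0645, 0.1064]
tool_rot: [0.0, 0.426, 0.905, 0.001]
contact_force: [0.2, 0.5, -0.8]
gripper_width: 0.705
grasp_force: 0.0
```

Request:
{"method": "jog_arm", "body": {"rows": [{"fingers": 60, "x": 0, "y": 0, "z": 0, "ax": 0, "ay": 0, "az": -8}, {"fingers": 60, "x": 0, "y": 0, "z": 0, "ax": 0, "ay": 0, "az": -8}, {"fingers": 60, "x": 0, "y": 0, "z": 0, "ax": 0, "ay": 0, "az": -8}, {"fingers": 60, "x": 0, "y": 0, "z": 0, "ax": 0, "ay": 0, "az": -8}, {"fingers": 60, "x": 0, "y": 0, "z": 0, "ax": 0, "ay": 0, "az": -8}, {"fingers": 60, "x": 0, "y": 0, "z": 0, "ax": 0, "ay": 0, "az": -8}, {"fingers": 60, "x": 0, "y": 0, "z": 0, "ax": 0, "ay": 0, "az": -8}, {"fingers": 60, "x": 0, "y": 0, "z": 0, "ax": 0, "ay": 0, "az": -2}]}}

```text
t: 8.25
eef_pos: [0.5033, 0.0641, 0.1062]
tool_rot: [0.0, -0.066, 0.998, 0.0]
contact_force: [-0.1, 0.6, -0.2]
gripper_width: 0.706
grasp_force: 0.0
```

```bash
python3 d.py -78 118 100 90
```

```text
t 8.25 board-frame TCP mm [-10.9  40.  106.2] q [-0.36  0.37  0.13  2.07 -0.08  0.7   1.52] f [-0.1  0.6 -0.2]
shift tool mm now [66.8 78.3  6.1] | after turn [67.1 78.   6.2] turn deg [0.01 0.04 0.25]
tool y angle in board 90.25
```

Request:
{"method": "jog_arm", "body": {"rows": [{"fingers": 60, "x": 11, "y": 13, "z": 0, "ax": 0, "ay": 0, "az": 0}, {"fingers": 60, "x": 11, "y": 13, "z": 0, "ax": 0, "ay": 0, "az": 0}, {"fingers": 60, "x": 11, "y": 13, "z": 0, "ax": 0, "ay": 0, "az": 0}, {"fingers": 60, "x": 11, "y": 13, "z": 0, "ax": 0, "ay": 0, "az": 0}, {"fingers": 60, "x": 11, "y": 13, "z": 0, "ax": 0, "ay": 0, "az": 0}, {"fingers": 60, "x": 11, "y": 13, "z": 0, "ax": 0, "ay": 0, "az": 0}, {"fingers": 60, "x": 0, "y": 0, "z": 0, "ax": 0, "ay": 0, "az": 0}, {"fingers": 60, "x": 0, "y": 0, "z": 0, "ax": 0, "ay": 0, "az": 0}]}}

```text
t: 9.05
eef_pos: [0.4283, 0.1335, 0.1059]
tool_rot: [0.001, -0.064, 0.998, 0.0]
contact_force: [0.2, -0.4, -0.1]
gripper_width: 0.706
grasp_force: 0.0
```

```bash
python3 d.py -78 118 24 90; python3 -c "
from h import *
i=snap('top','t4.png')['pixels'][150:290,225:425]
cv2.imwrite('pics/t4c.png',cv2.resize(cv2.cvtColor(i,4),None,fx=4,fy=4,interpolation=2))"
```

```text
t 9.05 board-frame TCP mm [-76.5 118.3 105.9] q [-0.54  0.29  0.11  2.2  -0.05  0.65  1.31] f [ 0.2 -0.4 -0.1]
shift tool mm now [ 1.6 -0.3 81.9] | after turn [ 1.5 -0.3 81.9] turn deg [0.01 0.06 0.06]
tool y angle in board 90.06
```

View pics/t4c.png

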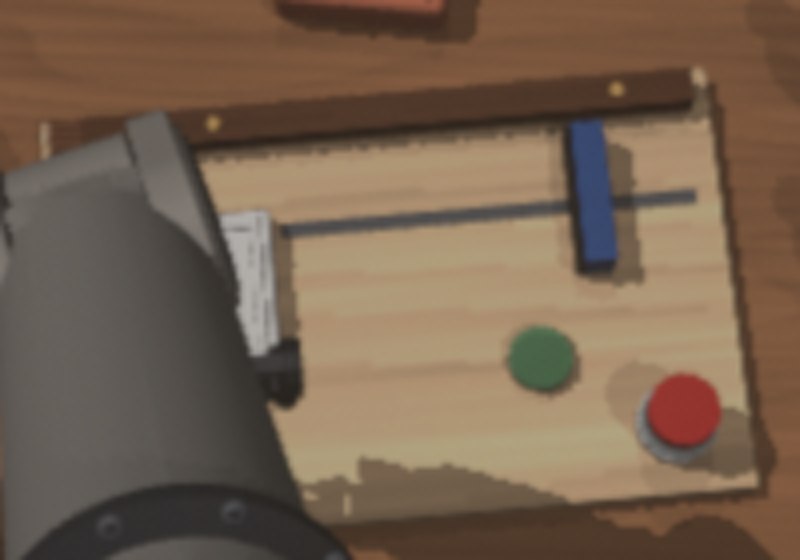

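Request:
{"method": "jog_arm", "body": {"rows": [{"fingers": 60, "x": 0, "y": -1, "z": 20, "ax": 0, "ay": 0, "az": 0}, {"fingers": 60, "x": 0, "y": -1, "z": 20, "ax": 0, "ay": 0, "az": 0}, {"fingers": 60, "x": 0, "y": -1, "z": 20, "ax": 0, "ay": 0, "az": 0}, {"fingers": 60, "x": 0, "y": 0, "z": 12, "ax": 0, "ay": 0, "az": 0}, {"fingers": 60, "x": 0, "y": 0, "z": 9, "ax": 0, "ay": 0, "az": 0}, {"fingers": 60, "x": 0, "y": 0, "z": 0, "ax": 0, "ay": 0, "az": 0}, {"fingers": 60, "x": -5, "y": 0, "z": 0, "ax": 0, "ay": 0, "az": 0}, {"fingers": 60, "x": -5, "y": 0, "z": 0, "ax": 0, "ay": 0, "az": 0}]}}

```text
t: 9.9
eef_pos: [0.439, 0.1324, 0.025]
tool_rot: [0.001, -0.064, 0.998, 0.0]
contact_force: [-0.0, -0.0, 0.6]
gripper_width: 0.702
grasp_force: 0.0
```

Request:
{"method": "jog_arm", "body": {"rows": [{"fingers": 60, "x": -5, "y": 0, "z": 0, "ax": 0, "ay": 0, "az": 0}, {"fingers": 60, "x": -5, "y": 0, "z": 0, "ax": 0, "ay": 0, "az": 0}, {"fingers": 60, "x": -5, "y": 0, "z": 0, "ax": 0, "ay": 0, "az": 0}, {"fingers": 60, "x": -5, "y": 0, "z": 0, "ax": 0, "ay": 0, "az": 0}, {"fingers": 60, "x": -5, "y": 0, "z": 0, "ax": 0, "ay": 0, "az": 0}, {"fingers": 60, "x": -5, "y": 0, "z": 0, "ax": 0, "ay": 0, "az": 0}, {"fingers": 60, "x": -5, "y": 0, "z": 0, "ax": 0, "ay": 0, "az": 0}, {"fingers": 60, "x": 0, "y": 0, "z": 0, "ax": 0, "ay": 0, "az": 0}]}}

```text
t: 10.7
eef_pos: [0.4743, 0.1369, 0.0244]
tool_rot: [0.001, -0.064, 0.998, 0.0]
contact_force: [-0.3, 0.8, -0.7]
gripper_width: 0.701
grasp_force: 0.0
```

```bash
python3 d.py -16 115 24 90
```

```text
t 10.7 board-frame TCP mm [-30.5 115.9  24.4] q [-0.48  0.5   0.08  2.14 -0.08  0.51  1.37] f [-0.3  0.8 -0.7]
shift tool mm now [-14.5  -0.9   0.4] | after turn [-14.5  -0.9   0.4] turn deg [0.02 0.12 0.03]
tool y angle in board 90.03
```

```bash
python3 -c "
from b import *
F=lambda p:np.array(p)/4+[225,150]-.375
print(B('t4.png',F([(268,210),(279,350)]),.038).tolist())
c=load('t4.png')
i=snap('top','t5.png')['pixels'][150:290,225:425]
cv2.imwrite('pics/t5c.png',cv2.resize(cv2.cvtColor(i,4),None,fx=4,fy=4,interpolation=2))"
```

```text
[[59.4, 71.1], [-28.8, 70.8]]
```

View pics/t5c.png

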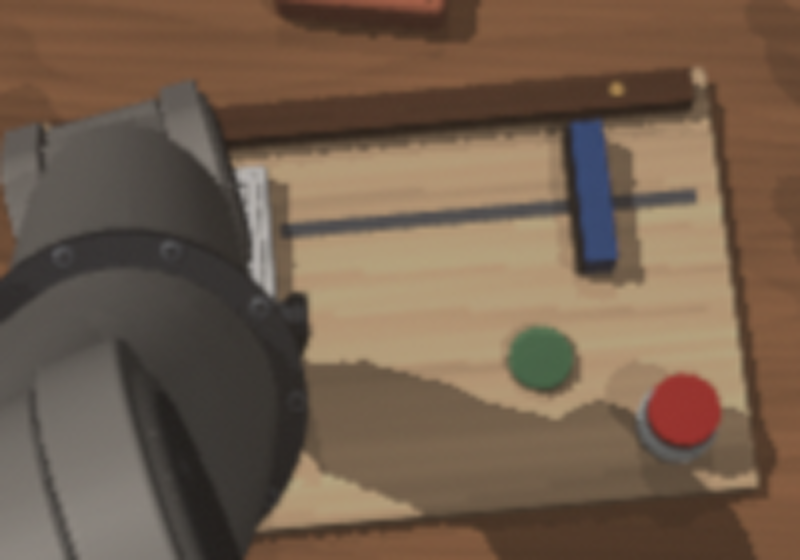

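The tile is moving with the fingers: its far right corner is now at (264,167), and the batten face is at about row 147. I'll continue gently.

Request:
{"method": "jog_arm", "body": {"rows": [{"fingers": 60, "x": -3, "y": 0, "z": 0, "ax": 0, "ay": 0, "az": 0}, {"fingers": 60, "x": -3, "y": 0, "z": 0, "ax": 0, "ay": 0, "az": 0}, {"fingers": 60, "x": -3, "y": 0, "z": 0, "ax": 0, "ay": 0, "az": 0}, {"fingers": 60, "x": -1, "y": 0, "z": 0, "ax": 0, "ay": 0, "az": 0}, {"fingers": 60, "x": -1, "y": 0, "z": 0, "ax": 0, "ay": 0, "az": 0}, {"fingers": 60, "x": -1, "y": 0, "z": 0, "ax": 0, "ay": 0, "az": 0}, {"fingers": 60, "x": -1, "y": 0, "z": 0, "ax": 0, "ay": 0, "az": 0}, {"fingers": 60, "x": -1, "y": 0, "z": 0, "ax": 0, "ay": 0, "az": 0}]}}

```text
t: 11.55
eef_pos: [0.4868, 0.1384, 0.0243]
tool_rot: [0.0, -0.064, 0.998, 0.0]
contact_force: [-1.0, 0.0, -0.6]
gripper_width: 0.705
grasp_force: 1.0
```

```bash
python3 d.py -16 115 24 90
```

```text
t 11.55 board-frame TCP mm [-17.9 115.8  24.3] q [-0.47  0.51  0.08  2.11 -0.08  0.52  1.38] f [-1.   0.  -0.6]
shift tool mm now [-1.9 -0.8  0.3] | after turn [-1.9 -0.8  0.3] turn deg [0.   0.02 0.05]
tool y angle in board 90.05
```

Request:
{"method": "jog_arm", "body": {"rows": [{"fingers": 60, "x": -1, "y": 0, "z": 0, "ax": 0, "ay": 0, "az": 0}, {"fingers": 60, "x": -1, "y": 0, "z": 0, "ax": 0, "ay": 0, "az": 0}, {"fingers": 60, "x": -1, "y": 0, "z": 0, "ax": 0, "ay": 0, "az": 0}, {"fingers": 60, "x": 0, "y": 0, "z": 0, "ax": 0, "ay": 0, "az": 0}, {"fingers": 60, "x": 0, "y": 0, "z": 0, "ax": 0, "ay": 0, "az": 0}, {"fingers": 60, "x": 0, "y": 0, "z": 0, "ax": 0, "ay": 0, "az": 0}, {"fingers": 60, "x": 0, "y": 0, "z": 0, "ax": 0, "ay": 0, "az": 0}, {"fingers": 60, "x": 0, "y": 0, "z": 0, "ax": 0, "ay": 0, "az": 0}]}}

```text
t: 12.35
eef_pos: [0.4899, 0.1388, 0.0244]
tool_rot: [0.0, -0.064, 0.998, 0.0]
contact_force: [-0.3, 1.0, -0.3]
gripper_width: 0.704
grasp_force: 0.2
```

Request:
{"method": "jog_arm", "body": {"rows": [{"fingers": 60, "x": -1, "y": 0, "z": 0, "ax": 0, "ay": 0, "az": 0}, {"fingers": 60, "x": -1, "y": 0, "z": 0, "ax": 0, "ay": 0, "az": 0}, {"fingers": 60, "x": 0, "y": 0, "z": 0, "ax": 0, "ay": 0, "az": 0}, {"fingers": 60, "x": 0, "y": 0, "z": 0, "ax": 0, "ay": 0, "az": 0}, {"fingers": 60, "x": 0, "y": 0, "z": 0, "ax": 0, "ay": 0, "az": 0}, {"fingers": 60, "x": 0, "y": 0, "z": 0, "ax": 0, "ay": 0, "az": 0}, {"fingers": 60, "x": 0, "y": 0, "z": 0, "ax": 0, "ay": 0, "az": 0}, {"fingers": 60, "x": 0, "y": 0, "z": 0, "ax": 0, "ay": 0, "az": 0}]}}

```text
t: 13.15
eef_pos: [0.4918, 0.139, 0.0243]
tool_rot: [0.0, -0.064, 0.998, 0.0]
contact_force: [-2.3, -0.3, -0.2]
gripper_width: 0.702
grasp_force: 0.9
```

Request:
{"method": "jog_arm", "body": {"rows": [{"fingers": 60, "x": -1, "y": 0, "z": 0, "ax": 0, "ay": 0, "az": 0}, {"fingers": 60, "x": -1, "y": 0, "z": 0, "ax": 0, "ay": 0, "az": 0}, {"fingers": 60, "x": 0, "y": 0, "z": 0, "ax": 0, "ay": 0, "az": 0}, {"fingers": 60, "x": 0, "y": 0, "z": 0, "ax": 0, "ay": 0, "az": 0}, {"fingers": 60, "x": 0, "y": 0, "z": 0, "ax": 0, "ay": 0, "az": 0}, {"fingers": 60, "x": 0, "y": 0, "z": 0, "ax": 0, "ay": 0, "az": 0}, {"fingers": 60, "x": 0, "y": 0, "z": 0, "ax": 0, "ay": 0, "az": 0}, {"fingers": 60, "x": 0, "y": 0, "z": 0, "ax": 0, "ay": 0, "az": 0}]}}

```text
t: 13.95
eef_pos: [0.4918, 0.139, 0.0241]
tool_rot: [-0.002, -0.064, 0.998, -0.0]
contact_force: [-6.3, -0.2, 4.5]
gripper_width: 0.704
grasp_force: 3.5
```

```bash
python3 d.py -16 115 24 90
```

```text
t 13.95 board-frame TCP mm [-12.8 115.7  24.1] q [-0.47  0.52  0.08  2.1  -0.08  0.53  1.38] f [-6.3 -0.2  4.5]
shift tool mm now [ 3.2 -0.7  0.1] | after turn [ 3.2 -0.7  0.1] turn deg [-0.02 -0.19  0.06]
tool y angle in board 90.06
```

Request:
{"method": "jog_arm", "body": {"rows": [{"fingers": 60, "x": 10, "y": 0, "z": 0, "ax": 0, "ay": 0, "az": 0}, {"fingers": 60, "x": 10, "y": 0, "z": -10, "ax": 0, "ay": 0, "az": 0}, {"fingers": 60, "x": 0, "y": 0, "z": -30, "ax": 0, "ay": 0, "az": 0}, {"fingers": 60, "x": 0, "y": 0, "z": -40, "ax": 0, "ay": 0, "az": 0}, {"fingers": 60, "x": 0, "y": 0, "z": -40, "ax": 0, "ay": 0, "az": 8}, {"fingers": 60, "x": 0, "y": 0, "z": 0, "ax": 0, "ay": 0, "az": 8}, {"fingers": 60, "x": 0, "y": 0, "z": 0, "ax": 0, "ay": 0, "az": 8}, {"fingers": 60, "x": 0, "y": 0, "z": 0, "ax": 0, "ay": 0, "az": 8}]}}

```text
t: 14.75
eef_pos: [0.474, 0.1368, 0.1457]
tool_rot: [0.001, 0.217, 0.976, 0.001]
contact_force: [-0.1, 0.5, 0.6]
gripper_width: 0.704
grasp_force: 0.0
```

Request:
{"method": "jog_arm", "body": {"rows": [{"fingers": 60, "x": 0, "y": 0, "z": 0, "ax": 0, "ay": 0, "az": 8}, {"fingers": 60, "x": 0, "y": 0, "z": 0, "ax": 0, "ay": 0, "az": 8}, {"fingers": 60, "x": 0, "y": 0, "z": 0, "ax": 0, "ay": 0, "az": 8}, {"fingers": 60, "x": 0, "y": 0, "z": 0, "ax": 0, "ay": 0, "az": 8}, {"fingers": 60, "x": 0, "y": 0, "z": 0, "ax": 0, "ay": 0, "az": 8}, {"fingers": 60, "x": 0, "y": 0, "z": 0, "ax": 0, "ay": 0, "az": 8}, {"fingers": 60, "x": 0, "y": 0, "z": 0, "ax": 0, "ay": 0, "az": 8}, {"fingers": 60, "x": 0, "y": 0, "z": 0, "ax": 0, "ay": 0, "az": 2}]}}

```text
t: 15.55
eef_pos: [0.4737, 0.1368, 0.1451]
tool_rot: [0.0, 0.662, 0.749, 0.001]
contact_force: [-0.0, 0.8, -0.1]
gripper_width: 0.703
grasp_force: 0.0
```

```bash
python3 d.py 50 0 140 0
```

```text
t 15.55 board-frame TCP mm [-31.  115.9 145.1] q [-0.79  0.31  0.45  2.09 -0.19  0.78 -0.09] f [-0.   0.8 -0.1]
shift tool mm now [-115.6   81.5    5.1] | after turn [-115.9   81.     5.1] turn deg [ 0.09 -0.05 -0.21]
tool y angle in board -0.21
```

Request:
{"method": "jog_arm", "body": {"rows": [{"fingers": 60, "x": -17, "y": 12, "z": 0, "ax": 0, "ay": 0, "az": 0}, {"fingers": 60, "x": -17, "y": 12, "z": 0, "ax": 0, "ay": 0, "az": 0}, {"fingers": 60, "x": -17, "y": 12, "z": 0, "ax": 0, "ay": 0, "az": 0}, {"fingers": 60, "x": -17, "y": 12, "z": 0, "ax": 0, "ay": 0, "az": 0}, {"fingers": 60, "x": -16, "y": 12, "z": 0, "ax": 0, "ay": 0, "az": 0}, {"fingers": 60, "x": -16, "y": 12, "z": 0, "ax": 0, "ay": 0, "az": 0}, {"fingers": 60, "x": -16, "y": 9, "z": 0, "ax": 0, "ay": 0, "az": 0}, {"fingers": 60, "x": 0, "y": 0, "z": 0, "ax": 0, "ay": 0, "az": 0}]}}

```text
t: 16.35
eef_pos: [0.5701, 0.0294, 0.1454]
tool_rot: [0.001, 0.662, 0.75, 0.001]
contact_force: [-0.3, -0.4, 0.5]
gripper_width: 0.7
grasp_force: 0.0
```

```bash
python3 d.py 50 -40 60 0; python3 -c "
from h import *
i=snap('wrist','w6.png')"
```

```text
t 16.35 board-frame TCP mm [ 51.   -2.9 145.4] q [-0.52  0.43  0.47  1.92 -0.25  0.85  0.2 ] f [-0.3 -0.4  0.5]
shift tool mm now [-37.   -1.2  85.4] | after turn [-37.1  -1.   85.4] turn deg [ 0.17  0.06 -0.17]
tool y angle in board -0.17
```

View pics/w6.png

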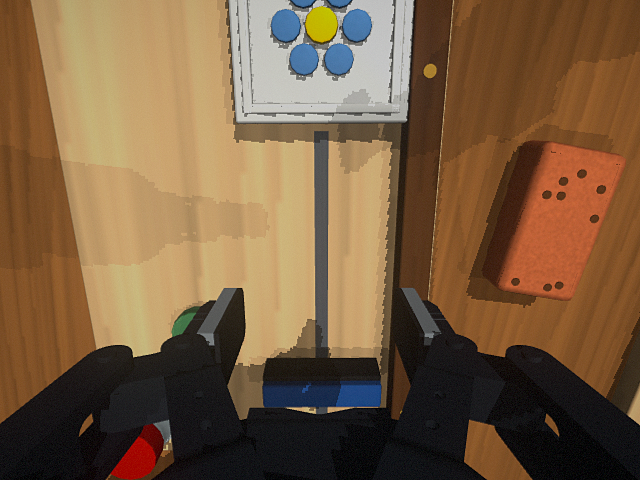

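The tile's right side runs along row 122 between columns 236 and 408, and its far side lies on the batten at column 410. I'll compute the gap to the left batten.

```bash
python3 -c "
from b import *
print(B('w6.png',[(236,122),(408,122),(236,108)],.038).tolist(),B('w6.png',[(401,330),(412,110),(414,10)],.04).tolist(),B('w6.png',[(264,380),(380,380)],.048).tolist(), B('w6.png',[(315,132),(327,132),(317,330),(327,330)],.018).tolist())"
```

```text
[[-1.6, 70.9], [107.8, 70.7], [-1.1, 79.4]] [[111.4, -76.5], [109.4, 77.8], [106.9, 133.4]] [[9.7, -113.2], [96.2, -113.5]] [[48.4, 64.5], [56.7, 64.5], [49.2, -88.9], [57.3, -88.9]]
```

Request:
{"method": "jog_arm", "body": {"rows": [{"fingers": 60, "x": 15, "y": 0, "z": 10, "ax": 0, "ay": 0, "az": 0}, {"fingers": 60, "x": 15, "y": 0, "z": 20, "ax": 0, "ay": 0, "az": 0}, {"fingers": 60, "x": 10, "y": 0, "z": 25, "ax": 0, "ay": 0, "az": 0}, {"fingers": 60, "x": 0, "y": 0, "z": 25, "ax": 0, "ay": 0, "az": 0}, {"fingers": 60, "x": 0, "y": 0, "z": 20, "ax": 0, "ay": 0, "az": 0}, {"fingers": 60, "x": 0, "y": 0, "z": 15, "ax": 0, "ay": 0, "az": 0}, {"fingers": 60, "x": 0, "y": 0, "z": 5, "ax": 0, "ay": 0, "az": 0}, {"fingers": 60, "x": 0, "y": 0, "z": 0, "ax": 0, "ay": 0, "az": 0}]}}

```text
t: 17.2
eef_pos: [0.5631, 0.0724, 0.0238]
tool_rot: [-0.0, 0.66, 0.751, -0.0]
contact_force: [-0.6, 0.1, 0.6]
gripper_width: 0.704
grasp_force: 0.0
```

```bash
python3 d.py 52 60 24 0
```

```text
t 17.2 board-frame TCP mm [49.5 40.6 23.8] q [-0.51  0.61  0.36  1.98 -0.36  0.61  0.22] f [-0.6  0.1  0.6]
shift tool mm now [19.4  2.5 -0.2] | after turn [19.4  2.5 -0.2] turn deg [-0.06 -0.01  0.09]
tool y angle in board 0.09
```

Request:
{"method": "jog_arm", "body": {"rows": [{"fingers": 60, "x": 6, "y": 0, "z": 0, "ax": 0, "ay": 0, "az": 0}, {"fingers": 60, "x": 6, "y": 0, "z": 0, "ax": 0, "ay": 0, "az": 0}, {"fingers": 60, "x": 3, "y": 0, "z": 0, "ax": 0, "ay": 0, "az": 0}, {"fingers": 60, "x": 2, "y": 0, "z": 0, "ax": 0, "ay": 0, "az": 0}, {"fingers": 60, "x": 1, "y": 0, "z": 0, "ax": 0, "ay": 0, "az": 0}, {"fingers": 60, "x": 1, "y": 0, "z": 0, "ax": 0, "ay": 0, "az": 0}, {"fingers": 60, "x": 1, "y": 0, "z": 0, "ax": 0, "ay": 0, "az": 0}, {"fingers": 60, "x": 0, "y": 0, "z": 0, "ax": 0, "ay": 0, "az": 0}]}}

```text
t: 18.0
eef_pos: [0.5612, 0.0912, 0.0243]
tool_rot: [0.0, 0.661, 0.751, -0.0]
contact_force: [0.3, -0.8, 0.8]
gripper_width: 0.702
grasp_force: 0.2
```

```bash
python3 d.py 52 60 24 0
```

```text
t 18.0 board-frame TCP mm [50.  59.6 24.3] q [-0.55  0.61  0.37  1.98 -0.36  0.62  0.18] f [ 0.3 -0.8  0.8]
shift tool mm now [0.4 2.  0.3] | after turn [0.4 2.  0.3] turn deg [0.   0.01 0.03]
tool y angle in board 0.03
```

Request:
{"method": "jog_arm", "body": {"rows": [{"fingers": 60, "x": 1, "y": 0, "z": 0, "ax": 0, "ay": 0, "az": 0}, {"fingers": 60, "x": 1, "y": 0, "z": 0, "ax": 0, "ay": 0, "az": 0}, {"fingers": 60, "x": 0, "y": 0, "z": 0, "ax": 0, "ay": 0, "az": 0}, {"fingers": 60, "x": 0, "y": 0, "z": 0, "ax": 0, "ay": 0, "az": 0}, {"fingers": 60, "x": 0, "y": 0, "z": 0, "ax": 0, "ay": 0, "az": 0}, {"fingers": 60, "x": 0, "y": 0, "z": 0, "ax": 0, "ay": 0, "az": 0}, {"fingers": 60, "x": 0, "y": 0, "z": 0, "ax": 0, "ay": 0, "az": 0}, {"fingers": 60, "x": 0, "y": 0, "z": 0, "ax": 0, "ay": 0, "az": 0}]}}

```text
t: 18.8
eef_pos: [0.5611, 0.0914, 0.0243]
tool_rot: [0.001, 0.661, 0.75, -0.001]
contact_force: [0.2, -5.4, 0.4]
gripper_width: 0.701
grasp_force: 2.7
```

```bash
python3 d.py 52 60 24 0
```

```text
t 18.8 board-frame TCP mm [49.9 59.8 24.3] q [-0.55  0.61  0.37  1.98 -0.36  0.62  0.18] f [ 0.2 -5.4  0.4]
shift tool mm now [0.2 2.1 0.3] | after turn [0.2 2.1 0.3] turn deg [ 0.01  0.11 -0.04]
tool y angle in board -0.04
```

Request:
{"method": "jog_arm", "body": {"rows": [{"fingers": 60, "x": -12, "y": 0, "z": 0, "ax": 0, "ay": 0, "az": 0}, {"fingers": 30, "x": -20, "y": 0, "z": -25, "ax": 0, "ay": 0, "az": 0}, {"fingers": 0, "x": -20, "y": 1, "z": -40, "ax": 0, "ay": 0, "az": 0}, {"fingers": 0, "x": -35, "y": 1, "z": -30, "ax": 0, "ay": 0, "az": 0}, {"fingers": 0, "x": -40, "y": 1, "z": 0, "ax": 0, "ay": 0, "az": 0}, {"fingers": 0, "x": -40, "y": 0, "z": 0, "ax": 0, "ay": 0, "az": 0}, {"fingers": 0, "x": -40, "y": 0, "z": 0, "ax": 0, "ay": 0, "az": 0}, {"fingers": 0, "x": -28, "y": 0, "z": 0, "ax": 0, "ay": 0, "az": 0}]}}

```text
t: 19.6
eef_pos: [0.5935, -0.1429, 0.1196]
tool_rot: [0.0, 0.662, 0.75, -0.0]
contact_force: [-0.1, 0.4, -0.1]
gripper_width: -0.003
grasp_force: 0.0
```

```bash
python3 d.py 53 -175 33 0; python3 -c "
from h import *
i=snap('top','t7.png')['pixels'][130:280,225:425]
snap('wrist','w7.png')
cv2.imwrite('pics/t7c.png',cv2.resize(cv2.cvtColor(i,4),None,fx=4,fy=4,interpolation=2))"
```

```text
t 19.6 board-frame TCP mm [  52.4 -176.8  119.6] q [-0.2   0.53  0.45  1.84 -0.3   0.84  0.52] f [-0.1  0.4 -0.1]
shift tool mm now [ 1.8  0.5 86.6] | after turn [ 1.8  0.6 86.6] turn deg [ 0.03  0.04 -0.11]
tool y angle in board -0.11
```

View pics/w7.png

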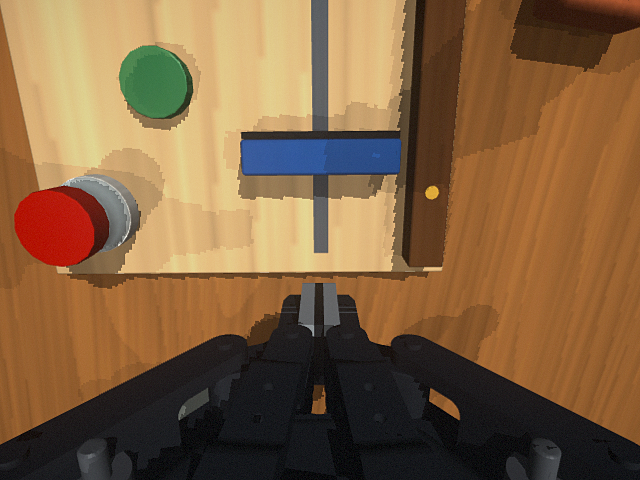

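The view shows the stop lying ahead of the shut fingers, its back face at row 175 and centred on column 320. The way down is clear.

Request:
{"method": "jog_arm", "body": {"rows": [{"fingers": 0, "x": 0, "y": 0, "z": 20, "ax": 0, "ay": 0, "az": 0}, {"fingers": 0, "x": 0, "y": 0, "z": 25, "ax": 0, "ay": 0, "az": 0}, {"fingers": 0, "x": 0, "y": 0, "z": 25, "ax": 0, "ay": 0, "az": 0}, {"fingers": 0, "x": 0, "y": 0, "z": 12, "ax": 0, "ay": 0, "az": 0}, {"fingers": 0, "x": 0, "y": 0, "z": 5, "ax": 0, "ay": 0, "az": 0}, {"fingers": 0, "x": 8, "y": 0, "z": 0, "ax": 0, "ay": 0, "az": 0}, {"fingers": 0, "x": 8, "y": 0, "z": 0, "ax": 0, "ay": 0, "az": 0}, {"fingers": 0, "x": 8, "y": 0, "z": 0, "ax": 0, "ay": 0, "az": 0}]}}

```text
t: 20.5
eef_pos: [0.5914, -0.1144, 0.0333]
tool_rot: [0.001, 0.66, 0.751, 0.001]
contact_force: [0.8, -0.3, 0.4]
gripper_width: -0.002
grasp_force: 0.6
```

Request:
{"method": "jog_arm", "body": {"rows": [{"fingers": 0, "x": 8, "y": 0, "z": 0, "ax": 0, "ay": 0, "az": 0}, {"fingers": 0, "x": 10, "y": 0, "z": 0, "ax": 0, "ay": 0, "az": 0}, {"fingers": 0, "x": 10, "y": 0, "z": 0, "ax": 0, "ay": 0, "az": 0}, {"fingers": 0, "x": 10, "y": 0, "z": 0, "ax": 0, "ay": 0, "az": 0}, {"fingers": 0, "x": 10, "y": 0, "z": 0, "ax": 0, "ay": 0, "az": 0}, {"fingers": 0, "x": 10, "y": 0, "z": 0, "ax": 0, "ay": 0, "az": 0}, {"fingers": 0, "x": 10, "y": 0, "z": 0, "ax": 0, "ay": 0, "az": 0}, {"fingers": 0, "x": 10, "y": 0, "z": 0, "ax": 0, "ay": 0, "az": 0}]}}

```text
t: 21.3
eef_pos: [0.5807, -0.0373, 0.0322]
tool_rot: [0.0, 0.661, 0.751, -0.0]
contact_force: [1.5, -2.3, 0.9]
gripper_width: 0.001
grasp_force: 1.0
```

```bash
python3 d.py 53 35 33 0
```

```text
t 21.3 board-frame TCP mm [ 53.1 -70.3  32.2] q [-0.34  0.62  0.39  1.94 -0.37  0.65  0.42] f [ 1.5 -2.3  0.9]
shift tool mm now [105.3  -0.   -0.8] | after turn [ 1.053e+02 -1.000e-01 -8.000e-01] turn deg [0.   0.   0.05]
tool y angle in board 0.05
```

Request:
{"method": "jog_arm", "body": {"rows": [{"fingers": 0, "x": 10, "y": 0, "z": 0, "ax": 0, "ay": 0, "az": 0}, {"fingers": 0, "x": 10, "y": 0, "z": 0, "ax": 0, "ay": 0, "az": 0}, {"fingers": 0, "x": 10, "y": 0, "z": 0, "ax": 0, "ay": 0, "az": 0}, {"fingers": 0, "x": 10, "y": 0, "z": 0, "ax": 0, "ay": 0, "az": 0}, {"fingers": 0, "x": 10, "y": 0, "z": 0, "ax": 0, "ay": 0, "az": 0}, {"fingers": 0, "x": 10, "y": 0, "z": 0, "ax": 0, "ay": 0, "az": 0}, {"fingers": 0, "x": 10, "y": 0, "z": 0, "ax": 0, "ay": 0, "az": 0}, {"fingers": 0, "x": 10, "y": 0, "z": 0, "ax": 0, "ay": 0, "az": 0}]}}

```text
t: 22.1
eef_pos: [0.5704, 0.042, 0.0323]
tool_rot: [-0.0, 0.661, 0.751, -0.0]
contact_force: [2.2, -1.7, -0.5]
gripper_width: 0.005
grasp_force: 1.0
```

Request:
{"method": "jog_arm", "body": {"rows": [{"fingers": 0, "x": 5, "y": 0, "z": 0, "ax": 0, "ay": 0, "az": 0}, {"fingers": 0, "x": 5, "y": 0, "z": 0, "ax": 0, "ay": 0, "az": 0}, {"fingers": 0, "x": 5, "y": 0, "z": 0, "ax": 0, "ay": 0, "az": 0}, {"fingers": 0, "x": 3, "y": 0, "z": 0, "ax": 0, "ay": 0, "az": 0}, {"fingers": 0, "x": 2, "y": 0, "z": 0, "ax": 0, "ay": 0, "az": 0}, {"fingers": 0, "x": 1, "y": 0, "z": 0, "ax": 0, "ay": 0, "az": 0}, {"fingers": 0, "x": 1, "y": 0, "z": 0, "ax": 0, "ay": 0, "az": 0}, {"fingers": 0, "x": 1, "y": 0, "z": 0, "ax": 0, "ay": 0, "az": 0}]}}

```text
t: 22.9
eef_pos: [0.5675, 0.0638, 0.0322]
tool_rot: [-0.0, 0.661, 0.751, -0.0]
contact_force: [-0.3, -2.1, -1.8]
gripper_width: 0.001
grasp_force: 0.8
```

```bash
python3 d.py 53 35 33 0
```

```text
t 22.9 board-frame TCP mm [52.8 31.6 32.2] q [-0.52  0.61  0.4   1.97 -0.38  0.64  0.25] f [-0.3 -2.1 -1.8]
shift tool mm now [ 3.4  0.2 -0.8] | after turn [ 3.4  0.2 -0.8] turn deg [-0.02  0.01  0.02]
tool y angle in board 0.02
```

Request:
{"method": "jog_arm", "body": {"rows": [{"fingers": 0, "x": 1, "y": 0, "z": 0, "ax": 0, "ay": 0, "az": 0}, {"fingers": 0, "x": 1, "y": 0, "z": 0, "ax": 0, "ay": 0, "az": 0}, {"fingers": 0, "x": 1, "y": 0, "z": 0, "ax": 0, "ay": 0, "az": 0}, {"fingers": 0, "x": 1, "y": 0, "z": 0, "ax": 0, "ay": 0, "az": 0}, {"fingers": 0, "x": 0, "y": 0, "z": 0, "ax": 0, "ay": 0, "az": 0}, {"fingers": 0, "x": 0, "y": 0, "z": 0, "ax": 0, "ay": 0, "az": 0}, {"fingers": 0, "x": 0, "y": 0, "z": 0, "ax": 0, "ay": 0, "az": 0}, {"fingers": 0, "x": 0, "y": 0, "z": 0, "ax": 0, "ay": 0, "az": 0}]}}

```text
t: 23.7
eef_pos: [0.567, 0.0679, 0.0322]
tool_rot: [-0.0, 0.661, 0.751, -0.0]
contact_force: [-0.9, -2.1, -2.2]
gripper_width: 0.002
grasp_force: 1.1
```

```bash
python3 d.py 53 35 33 0
```

```text
t 23.7 board-frame TCP mm [52.8 35.7 32.2] q [-0.53  0.61  0.4   1.97 -0.38  0.64  0.24] f [-0.9 -2.1 -2.2]
shift tool mm now [-0.7  0.2 -0.8] | after turn [-0.7  0.2 -0.8] turn deg [-0.02  0.    0.04]
tool y angle in board 0.04
```

Only the stop's own friction shows so far, so it hasn't met the tile yet. I'll go on in 1 mm steps.

Request:
{"method": "jog_arm", "body": {"rows": [{"fingers": 0, "x": 1, "y": 0, "z": 0, "ax": 0, "ay": 0, "az": 0}, {"fingers": 0, "x": 1, "y": 0, "z": 0, "ax": 0, "ay": 0, "az": 0}, {"fingers": 0, "x": 0, "y": 0, "z": 0, "ax": 0, "ay": 0, "az": 0}, {"fingers": 0, "x": 0, "y": 0, "z": 0, "ax": 0, "ay": 0, "az": 0}, {"fingers": 0, "x": 0, "y": 0, "z": 0, "ax": 0, "ay": 0, "az": 0}, {"fingers": 0, "x": 0, "y": 0, "z": 0, "ax": 0, "ay": 0, "az": 0}, {"fingers": 0, "x": 0, "y": 0, "z": 0, "ax": 0, "ay": 0, "az": 0}, {"fingers": 0, "x": 0, "y": 0, "z": 0, "ax": 0, "ay": 0, "az": 0}]}}

```text
t: 24.5
eef_pos: [0.567, 0.0679, 0.0322]
tool_rot: [0.001, 0.661, 0.75, -0.001]
contact_force: [-0.1, -6.7, -1.0]
gripper_width: -0.002
grasp_force: 3.4
```

```bash
python3 d.py 53 35 33 0;  python3 -c "
from h import *
snap('wrist','w8.png')"
```

```text
t 24.5 board-frame TCP mm [52.8 35.8 32.2] q [-0.54  0.61  0.4   1.97 -0.38  0.64  0.24] f [-0.1 -6.7 -1. ]
shift tool mm now [-0.8  0.2 -0.8] | after turn [-0.8  0.2 -0.8] turn deg [-0.    0.12 -0.05]
tool y angle in board -0.05
```

View pics/w8.png

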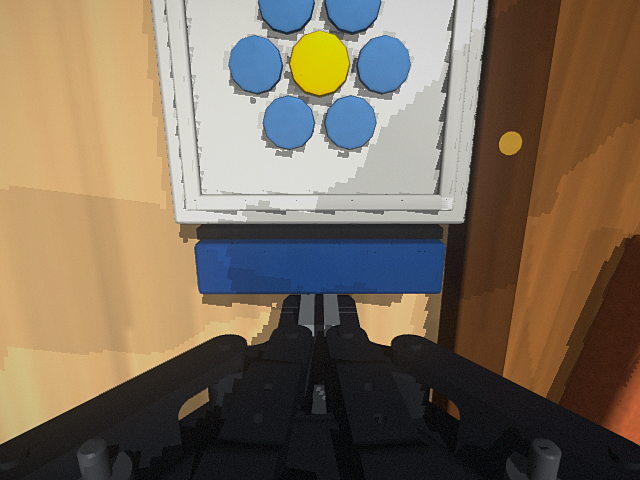

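The stop's pad lies against the tile at row 225, and the tile's right side is straight and on the far batten at (466,222). The force rose to 6.7 N with no further travel, so it is seated. I'll back off and hand in.

Request:
{"method": "jog_arm", "body": {"rows": [{"fingers": 0, "x": -5, "y": 0, "z": 0, "ax": 0, "ay": 0, "az": 0}, {"fingers": 0, "x": -15, "y": 0, "z": 0, "ax": 0, "ay": 0, "az": 0}, {"fingers": 0, "x": -15, "y": 0, "z": -20, "ax": 0, "ay": 0, "az": 0}, {"fingers": 0, "x": 0, "y": 0, "z": -40, "ax": 0, "ay": 0, "az": 0}, {"fingers": 0, "x": 0, "y": 0, "z": -40, "ax": 0, "ay": 0, "az": 0}, {"fingers": 0, "x": 0, "y": 0, "z": -20, "ax": 0, "ay": 0, "az": 0}, {"fingers": 0, "x": 0, "y": 0, "z": 0, "ax": 0, "ay": 0, "az": 0}, {"fingers": 0, "x": 0, "y": 0, "z": 0, "ax": 0, "ay": 0, "az": 0}]}}

```text
t: 25.35
eef_pos: [0.5715, 0.0352, 0.1525]
tool_rot: [0.0, 0.661, 0.751, 0.001]
contact_force: [-0.4, 0.3, -0.3]
gripper_width: -0.001
grasp_force: 0.0
```

```bash
python3 -c "
from h import *
print(bot.hand_in())"
```

```text
the job is handed in; nothing more can be done
None
```

The job is handed in at about 25 s with no verdict shown: the tile met firm resistance against both battens, the stop is up against it and the arm is clear, but I viewed 11 pictures, one over the limit of 10.

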